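# Gauge the unmarked absorber plate

### The arm

A 6-joint arm with a two-finger parallel gripper is mounted at the origin on the work surface. World frame = base frame: x ahead of the robot, y to its left, z up, the work surface at z = 0. Lengths are in m, angles in rad, forces in N, time in s.
With the tool pointing down it reaches from about 0.25 to 0.775 m from the base axis. Payload 4 kg.
Tool frame: the origin (TCP) lies on the centre line of the jaws, within the pads' length; the fingertips stand 14 mm ahead of it and the grasp point (between the pads) lies 5 mm behind it (robot.tcp_to_tips is the distance from the TCP to the fingertips, in m); z points along the fingers, y is the line along which they close (so a half turn about z gives the same grasp; the last joint's range is limited). The gripper opens to 94 mm and grips with 3 to 60 N. Pads are 16 mm wide; open, the fingers measure 119 mm over their backs; the gripper's body (75 mm by 177 mm) begins 78 mm behind the grasp point.
Start: joints at [-1.329, 0.087, 1.371, -0, 1.684, -0.103], TCP at [0.186, -0.518, 0.22] pointing down, gripper open.
Joint ranges: [-3.1, 3.1], [-0.76, 2.03], [0.27, 2.55], [-1.08, 4.22], [0.17, 2.65], [-2.57, 2.57]. Speed limits (rad/s): [2.79, 2.79, 3.14, 3.14, 3.14, 3.14].

### API

Orientations are given as [roll, pitch, yaw] about the fixed x, y, z axes, in that order (R = Rz(yaw) Ry(pitch) Rx(roll)).
In Python, from bench import robot gives the robot as it stands.
- The arm moves only by the tool carry_out, never from a script. Its argument "increments" is a list of rows, each a list of 3 entries, a list of its own where there are three numbers: the closure in counts, from 0 (fully open) to 255 (shut), then the shift along the tool's x, y, z in mm, then the turn about the tool's z in degrees. In form: [[fingers, [dx, dy, dz], twist], ...]. A call has 1 to 8 rows; each row shifts and turns the commanded pose from where the row before left it, along the tool's axes as they then stand; what a row does not reach is not made up. A row lasts 1/10 s, in which the tool goes at most 50 mm and 8.59 degrees, less where a joint would pass 70% of its speed; a pose out of reach is approached as far as the arm can. A call with a gripper value outside its range is refused whole. The fingers move at their own pace and stop on an object; the grip force is fixed at half the most. Time passes only in rows, so rows that do not move let the fingers close. It gives the time, the measured TCP pose, the force, the opening and the grip force at its end, in the units of the state.
- robot.get_obs(): the state, without advancing time (a new reading comes with each control period).
- robot.snapshot(name): name is "scene" or "top"; returns the picture (480x640x3 uint8, blue, green, red); there is no depth.
- robot.get_calibration(name): a dict with "vfov" (degrees; the focal length in pixels is half the picture's height over the tangent of half this angle, whatever the lens; pixels are square), "cx", "cy" (the principal point, pixels), "k1" (the pictures are not rectified: a ray, as slopes to the right and down, at radius r is drawn at 1 + k1 r^2 times it, then the intrinsics apply), "T" (4x4, takes a point from camera to world coordinates). Camera axes: x right, y down, z forward; pixel columns grow to the right and rows downward; lengths in m; the calibration is good to about 2 mm. A picture is of the moment at which its call begins. get_calibration takes no time and is no camera call.
- robot.close_job(): hands the job in; it is judged then, once.
The state is a dict: "time": time; "joint_positions": joint angles; "qvel": joint speeds; "joint_torque": joint torques, N m; "tool_pos": TCP position; "ee_rot": TCP orientation; "wrist_force": force on the tool from outside, world axes, zero at the start; "wrist_torque": the same for the moment, N m; "width": finger opening in m; "finger_force": force on a finger pad.
Only numpy, scipy, OpenCV 4.12 (cv2) and the standard library are available. Lean on these libraries where they do the work, as an engineer would, in place of code of your own. Each camera call takes 0.05 s, during which the arm holds its last target. There are 200 camera calls.

### The job

The absorber plate left in the holder between the counter tube and the source has no marking. Take it by its yellow tab and find its size in the blue sloping slot gauge: try its foot squarely at each slot in turn, beginning with the narrowest (one dot) and moving up one slot at a time, until it enters, and leave it standing fully home in the first slot that takes it. Leave the two plates in the rest and everything else on the table where they are.

Things in the scene. Friction and masses are not known exactly. Their poses are not given: they have to be found in the camera images.
- gauge_block: blue slot gauge, fixed: block 78 (x) x 134 (y) x 34 mm on a dark steel stand, face leaning 25 deg from level. Origin: centre of the block's underside; x runs up the slope, y across, z square to the face (25 deg from vertical), face at z = 34 mm. Four slots along x, closed at both ends, widen step by step from +y to -y, with one to four white dots at their low ends
- slot1 (a point): centre of the mouth of the gauge's narrowest (one dot) slot, 5 mm wide along y, 56 mm long along x, 22 mm deep, with a 1.5 mm chamfer round the mouth; axes are those of body gauge_block, so a plate goes in along -z. No plate fits it
- slot2 (a point): centre of the mouth of the gauge's second (two dots) slot, 11 mm wide along y, 56 mm long along x, 22 mm deep, with a 1.5 mm chamfer round the mouth; axes are those of body gauge_block, so a plate goes in along -z. It takes the 8 mm plate
- slot3 (a point): centre of the mouth of the gauge's third (three dots) slot, 17 mm wide along y, 56 mm long along x, 22 mm deep, with a 1.5 mm chamfer round the mouth; axes are those of body gauge_block, so a plate goes in along -z. It takes the 14 mm plate
- slot4 (a point): centre of the mouth of the gauge's widest (four dots) slot, 23 mm wide along y, 56 mm long along x, 22 mm deep, with a 1.5 mm chamfer round the mouth; axes are those of body gauge_block, so a plate goes in along -z. It takes the 20 mm plate
- stand: counting stand, fixed: white board 190 (x) x 250 (y) x 15 mm, origin at the centre of its underside. At x = -48 mm, in line along y: steel counter tube (y 23 to 120 mm), holder (y = 0), brass source on a black post (y -26 to -85 mm), all under 60 mm above the table. At x = +52, y = +36 and -36 mm: a rest of two pockets like the holder
- holder (a point): centre of the floor of the holder in which the plate to be gauged stands, 15 mm above the table; axes are the stand's. The holder is a low aluminium rim, 10 mm tall, inside 24 mm along y and 54 mm along x, open above
- plate_a: aluminium absorber plate, 50 mm wide (x), 50 mm tall, 8, 14 or 20 mm thick (y): one of each among plate_a, _b, _c, which is which is not marked. Centred on its top edge a yellow grip tab, 26 mm along x, 12 mm thick along y, 34 mm tall (84 mm over all; 60 to 155 g). Origin: centre of its foot, z up to the tab. One of the three stands in the holder, two in the rest, axes along the stand's
- plate_b: aluminium absorber plate, 50 mm wide (x), 50 mm tall, 8, 14 or 20 mm thick (y): one of each among plate_a, _b, _c, which is which is not marked. Centred on its top edge a yellow grip tab, 26 mm along x, 12 mm thick along y, 34 mm tall (84 mm over all; 60 to 155 g). Origin: centre of its foot, z up to the tab. One of the three stands in the holder, two in the rest, axes along the stand's
- plate_c: aluminium absorber plate, 50 mm wide (x), 50 mm tall, 8, 14 or 20 mm thick (y): one of each among plate_a, _b, _c, which is which is not marked. Centred on its top edge a yellow grip tab, 26 mm along x, 12 mm thick along y, 34 mm tall (84 mm over all; 60 to 155 g). Origin: centre of its foot, z up to the tab. One of the three stands in the holder, two in the rest, axes along the stand's
- lead_pot: grey lead source pot, 38 mm across, 56 mm tall, 0.45 kg; a bystander to leave alone. Origin: centre of its underside
- yellow_cap: yellow plastic cup, 44 mm across, 42 mm tall, open above; a bystander to leave alone. Origin: centre of its underside
- capsule: copper-coloured capsule standing upright, 30 mm across, 75 mm tall; a bystander to leave alone. Origin: centre of its underside
- source_box: round green plastic box, 56 mm across, 27 mm tall; a bystander to leave alone. Origin: centre of its underside
Things that resemble listed ones, but are neither listed nor needed, are in the scene too. What is shaped like the plate_b but orange is not meant. What is shaped like the plate_a but pink is not meant.

How it is judged:
On the way, in this order (a step that is already met when the one before it is completed fails the run):
1. the plate's foot is pressed squarely (within 0.25 rad) on the mouth of the narrowest slot (((z of plate_c in the frame of slot1 below 0.006 m and x of plate_c in the frame of slot1 between -0.012 and 0.012 m and y of plate_c in the frame of slot1 between -0.01 and 0.01 m and contact force between plate_c and gauge_block above 1 N and angle between the y axis of plate_c and the y axis of gauge_block, either way round below 0.25 rad and angle between the z axis of plate_c and the z axis of gauge_block, either way round below 0.25 rad) or (z of plate_a in the frame of slot1 below 0.006 m and x of plate_a in the frame of slot1 between -0.012 and 0.012 m and y of plate_a in the frame of slot1 between -0.01 and 0.01 m and contact force between plate_a and gauge_block above 1 N and angle between the y axis of plate_a and the y axis of gauge_block, either way round below 0.25 rad and angle between the z axis of plate_a and the z axis of gauge_block, either way round below 0.25 rad) or (z of plate_b in the frame of slot1 below 0.006 m and x of plate_b in the frame of slot1 between -0.012 and 0.012 m and y of plate_b in the frame of slot1 between -0.01 and 0.01 m and contact force between plate_b and gauge_block above 1 N and angle between the y axis of plate_b and the y axis of gauge_block, either way round below 0.25 rad and angle between the z axis of plate_b and the z axis of gauge_block, either way round below 0.25 rad))), for 0.05 s.
2. then on the mouth of the second slot, or into it if it fits (((z of plate_c in the frame of slot2 below 0.001 m and x of plate_c in the frame of slot2 between -0.012 and 0.012 m and y of plate_c in the frame of slot2 between -0.01 and 0.01 m) or (z of plate_a in the frame of slot2 below 0.006 m and x of plate_a in the frame of slot2 between -0.012 and 0.012 m and y of plate_a in the frame of slot2 between -0.01 and 0.01 m and contact force between plate_a and gauge_block above 1 N and angle between the y axis of plate_a and the y axis of gauge_block, either way round below 0.25 rad and angle between the z axis of plate_a and the z axis of gauge_block, either way round below 0.25 rad) or (z of plate_b in the frame of slot2 below 0.006 m and x of plate_b in the frame of slot2 between -0.012 and 0.012 m and y of plate_b in the frame of slot2 between -0.01 and 0.01 m and contact force between plate_b and gauge_block above 1 N and angle between the y axis of plate_b and the y axis of gauge_block, either way round below 0.25 rad and angle between the z axis of plate_b and the z axis of gauge_block, either way round below 0.25 rad))), for 0.05 s.
3. then it is home in the second slot, or at the third slot: pressed on its mouth, or into it if it fits (((z of plate_c in the frame of slot2 below -0.018 m and x of plate_c in the frame of slot2 between -0.012 and 0.012 m and y of plate_c in the frame of slot2 between -0.01 and 0.01 m and angle between the z axis of plate_c and the z axis of gauge_block, either way round below 0.15 rad) or (z of plate_a in the frame of slot3 below 0.001 m and x of plate_a in the frame of slot3 between -0.012 and 0.012 m and y of plate_a in the frame of slot3 between -0.01 and 0.01 m) or (z of plate_b in the frame of slot3 below 0.006 m and x of plate_b in the frame of slot3 between -0.012 and 0.012 m and y of plate_b in the frame of slot3 between -0.01 and 0.01 m and contact force between plate_b and gauge_block above 1 N and angle between the y axis of plate_b and the y axis of gauge_block, either way round below 0.25 rad and angle between the z axis of plate_b and the z axis of gauge_block, either way round below 0.25 rad))), for 0.05 s.
At the end, for the whole second after the job is handed in: the plate from the holder stands at rest in the first slot that takes it (8 mm plate in slot 2, 14 mm in slot 3, 20 mm in slot 4), its foot at least 18 mm below the gauge's face (slot 22 mm deep) and its upright axis within 0.15 rad of the slot's; no plate is left within 60 mm of the holder ((((z of plate_c in the frame of slot2 below -0.018 m and x of plate_c in the frame of slot2 between -0.012 and 0.012 m and y of plate_c in the frame of slot2 between -0.01 and 0.01 m and angle between the z axis of plate_c and the z axis of gauge_block, either way round below 0.15 rad) and linear speed of plate_c below 0.02 m/s) or ((z of plate_a in the frame of slot3 below -0.018 m and x of plate_a in the frame of slot3 between -0.012 and 0.012 m and y of plate_a in the frame of slot3 between -0.01 and 0.01 m and angle between the z axis of plate_a and the z axis of gauge_block, either way round below 0.15 rad) and linear speed of plate_a below 0.02 m/s) or ((z of plate_b in the frame of slot4 below -0.018 m and x of plate_b in the frame of slot4 between -0.012 and 0.012 m and y of plate_b in the frame of slot4 between -0.01 and 0.01 m and angle between the z axis of plate_b and the z axis of gauge_block, either way round below 0.15 rad) and linear speed of plate_b below 0.02 m/s)) and distance between each of plate_c, plate_a, plate_b and holder above 0.06 m); the robot touches nothing.
It fails at once if a plate from the rest is taken or pushed (two plates moved more than 30 mm) (distance of each of plate_a, plate_b from where it was at the start of the episode above 0.03 m or distance of each of plate_a, plate_c from where it was at the start of the episode above 0.03 m or distance of each of plate_b, plate_c from where it was at the start of the episode above 0.03 m).
It fails at once if the plate is put into a slot too wide for it (5 mm deep or more) ((z of plate_c in the frame of slot3 below -0.005 m and x of plate_c in the frame of slot3 between -0.012 and 0.012 m and y of plate_c in the frame of slot3 between -0.01 and 0.01 m) or (z of plate_c in the frame of slot4 below -0.005 m and x of plate_c in the frame of slot4 between -0.012 and 0.012 m and y of plate_c in the frame of slot4 between -0.01 and 0.01 m) or (z of plate_a in the frame of slot4 below -0.005 m and x of plate_a in the frame of slot4 between -0.012 and 0.012 m and y of plate_a in the frame of slot4 between -0.01 and 0.01 m)).
It fails at once if a bystander is pushed more than 30 mm (distance of any of lead_pot, yellow_cap, capsule, source_box from where it was at the start of the episode above 0.03 m).
It also fails if it takes over 51 s, if anything falls off the work surface, if the arm or the gripper's body presses on something with over 40 N, if the wrist force passes 120 N, or if a joint passes its speed limit or range.

## Working session

There is one attempt and no reset: what is moved stays moved. The work goes in short steps, Python scripts to look and compute and a tool call to move; the robot and the scene stay as the last step left them, time stands still between calls to the robot, and variables do not carry over. Pictures are saved under pics/ and viewed, at most 10 in all, crops included, and the job is handed in when it is done.

Besides the shell and the picture viewer there is one more tool, called after "Call:" in YAML: its name, and indented under it one key for each argument. carry_out: Moves the arm, as the interface text tells. Its arguments: {"type":"object","properties":{"increments":{"type":"array","items":{"type":"array"}}},"required":["increments"]}

```bash
mkdir -p pics; python3 - <<'E'
from bench import robot
import cv2
for n in("scene","top"):
    im=robot.snapshot(n);cv2.imwrite(f"pics/{n}0.png",im)
    c=robot.get_calibration(n);print(n,c)
o=robot.get_obs();print(o)
E
```

```text
scene {'vfov': 52.75275687954836, 'cx': 324.2713343874796, 'cy': 238.90190032468726, 'k1': 0.03329063660682009, 'T': array([[ 0.3566167 ,  0.76209356, -0.54040535,  1.05153229],
       [ 0.93423077, -0.29468193,  0.20093637, -0.1664622 ],
       [-0.00611538, -0.57652057, -0.81705975,  0.76826641],
       [ 0.        ,  0.        ,  0.        ,  1.        ]])}
top {'vfov': 57.72936106699663, 'cx': 318.35556795418313, 'cy': 229.59809448912213, 'k1': -0.009304780187892147, 'T': array([[-1.79606302e-02, -9.87913044e-01,  1.53965042e-01,
         4.60755750e-01],
       [-9.99838578e-01,  1.76718102e-02, -3.24436730e-03,
         2.52743544e-02],
       [ 4.84311770e-04, -1.53998459e-01, -9.88070969e-01,
         8.87088563e-01],
       [ 0.00000000e+00,  0.00000000e+00,  0.00000000e+00,
         1.00000000e+00]])}
{'time': 0.1, 'joint_positions': array([-1.32908687e+00,  8.78917611e-02,  1.37204859e+00, -1.92438202e-05,
        1.68362813e+00, -1.03140515e-01]), 'qvel': array([ 0.00115286, -0.00197021, -0.00403869, -0.00061147, -0.00040814,
       -0.00020015]), 'joint_torque': array([ 1.26185252e-03, -3.41251588e+01, -3.03302836e+01,  7.20754266e-02,
        3.04628082e-02, -9.41072381e-05]), 'tool_pos': array([ 0.18578884, -0.51718342,  0.21844304]), 'ee_rot': array([-3.13962535e+00, -1.84403271e-04,  3.44847642e-01]), 'wrist_force': array([ 0.11471166, -0.37197136,  0.07522638]), 'wrist_torque': array([ 0.02292134, -0.02483092,  0.00117844]), 'finger_force': 0.0, 'width': 0.09395644190303935}
```

View pics/scene0.png

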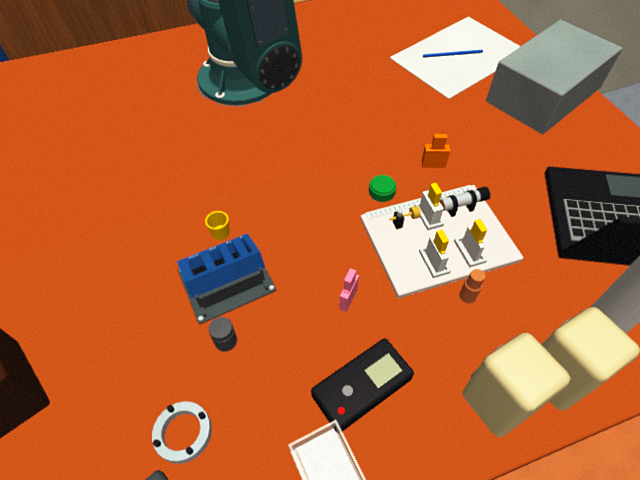

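View pics/top0.png

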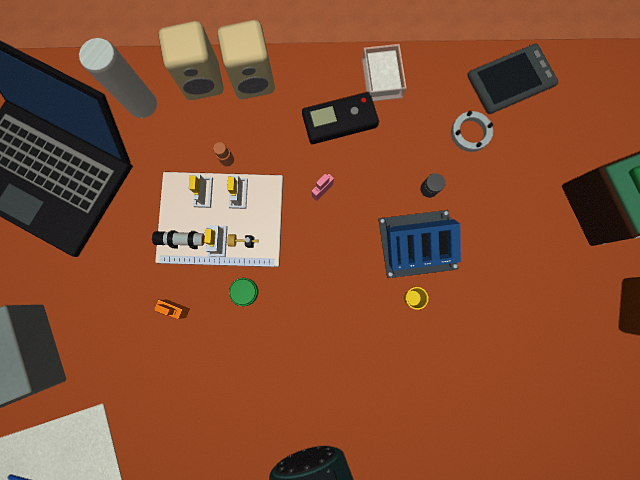

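The stand is at about (220,220) in the top view and (440,235) in the scene view. The gauge is at about (425,245) top and (225,275) scene. The plate to take has its tab at (210,237) top and (435,195) scene. Next I'll enlarge these areas.

```bash
cat > h.py <<'E'
import numpy as np,cv2
from bench import robot
def ray(n,px):
    c=robot.get_calibration(n);f=240/np.tan(np.radians(c["vfov"]/2))
    d=(np.array(px,float)-[c["cx"],c["cy"]])/f
    u=d.copy()
    for _ in range(10): u=d/(1+c["k1"]*(u@u))
    T=np.array(c["T"]);v=T[:3,:3]@[u[0],u[1],1];return T[:3,3],v/np.linalg.norm(v)
def onz(n,px,z):
    o,v=ray(n,px);return o+v*(z-o[2])/v[2]
def tri(pt,ps):
    (a,u),(b,v)=ray("top",pt),ray("scene",ps)
    s=np.linalg.lstsq(np.c_[u,-v],b-a,rcond=None)[0];p,q=a+s[0]*u,b+s[1]*v
    return (p+q)/2,np.linalg.norm(p-q)
def proj(n,p):
    c=robot.get_calibration(n);f=240/np.tan(np.radians(c["vfov"]/2));T=np.array(c["T"])
    q=T[:3,:3].T@(np.array(p)-T[:3,3]);u=q[:2]/q[2];u=u*(1+c["k1"]*(u@u));return u*f+[c["cx"],c["cy"]]
E
python3 - <<'E'
import cv2,numpy as np
t=cv2.imread("pics/top0.png");s=cv2.imread("pics/scene0.png")
c=lambda i,x,y,w,h:cv2.resize(i[y:y+h,x:x+w],(400,300),interpolation=cv2.INTER_CUBIC)
# scale 4 (100x75), 
cv2.imwrite("pics/crop1.png",np.vstack([np.hstack([c(t,375,205,100,75),c(s,175,228,108,81)]),np.hstack([c(t,150,165,144,108),c(s,360,170,160,120)])]))
E
```

```text
(no output)
```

View pics/crop1.png

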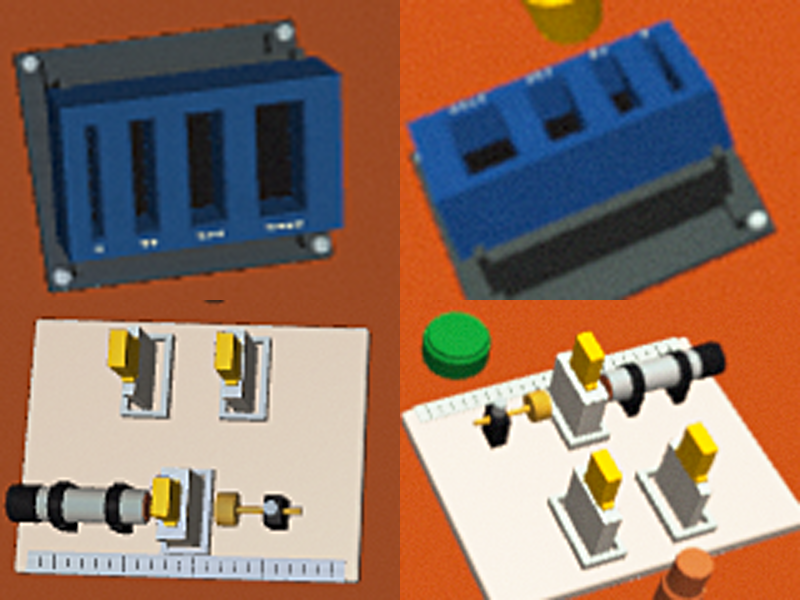

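The holder plate looks thicker than the two in the rest. The gauge's low, dotted end faces the robot, with one dot at +y, and its axes are close to the world's. I'll refine the corners and fit the poses.

```bash
cat > m.py <<'E'
from h import *
from scipy.optimize import least_squares
I={n:cv2.imread(f"pics/{n}0.png") for n in("top","scene")}
def sub(n,pts):
    g=cv2.cvtColor(I[n],cv2.COLOR_BGR2GRAY);p=np.float32(pts).reshape(-1,1,2).copy()
    return cv2.cornerSubPix(g,p,(2,2),(-1,-1),(3,30,.01)).reshape(-1,2)
def fit(obs,model,x0):
    def r(x):
        c,s=np.cos(x[3]),np.sin(x[3]);R=np.array([[c,-s,0],[s,c,0],[0,0,1]])
        return np.concatenate([proj(n,R@m+x[:3])-p for n,P in obs.items() for m,p in zip(model,P) if p is not None])
    s=least_squares(r,x0,loss="soft_l1");return s.x,r(s.x).reshape(-1,2)
np.set_printoptions(precision=4,suppress=True)
# board corners: (+x+y),(+x-y),(-x-y),(-x+y), top face z=15
t=sub("top",[(150+u/2.778,165+v/2.778) for u,v in[(37,20),(368,28),(355,282),(17,272)]])
s=sub("scene",[(521,257),(398,294),(361,212),(475,186)])
print(t,s)
bm=np.array([[95,125,15],[95,-125,15],[-95,-125,15],[-95,125,15]])/1e3
x,r=fit({"top":t,"scene":s},bm,[.55,.2,0,0]);print("stand",x,r.ravel())
# gauge face corners (+x+y),(+x-y),(-x-y),(-x+y)
t=sub("top",[(375+u/4,205+v/4) for u,v in[(60,105),(340,75),(342,228),(75,260)]])
s=sub("scene",[(175+u/3.704,228+v/3.704) for u,v in[(318,92),(38,197),(10,122),(272,22)]])
print(t,s)
a=np.radians(25);Ry=np.array([[np.cos(a),0,-np.sin(a)],[0,1,0],[np.sin(a),0,np.cos(a)]])
gm=np.array([[39,67,34],[39,-67,34],[-39,-67,34],[-39,67,34]])/1e3@Ry.T
for i in range(4):print(tri(t[i],s[i]))
x,r=fit({"top":t,"scene":s},gm,[.5,-.15,.03,.1]);print("gauge",x,r.ravel())
E
python3 m.py
```

```text
[[163.1787 171.6039]
 [281.6512 174.8809]
 [278.1529 265.41  ]
 [155.3895 262.2872]] [[522.9787 257.5051]
 [398.3956 295.0086]
 [361.     212.    ]
 [475.     186.    ]]
stand [ 0.6245  0.2254 -0.0008 -0.0506] [-1.5627 -0.6204  0.2885 -0.1331 -0.5361  1.1819 -2.1129  0.1827  0.6331
  0.7389 -0.8336  0.5026 -1.2192  2.6307 -1.1074 -1.461 ]
[[390.     231.25  ]
 [459.3849 222.7074]
 [460.0645 261.2852]
 [393.75   270.    ]] [[260.3093 252.7166]
 [185.2592 281.1857]
 [176.6603 260.9794]
 [246.9711 233.3876]]
(array([ 0.5817, -0.1106,  0.0777]), np.float64(0.0030845850625741437))
(array([ 0.5947, -0.2408,  0.0828]), np.float64(0.002659298775901703))
(array([ 0.5249, -0.2497,  0.0471]), np.float64(0.0010763146056192456))
(array([ 0.5109, -0.1192,  0.0471]), np.float64(0.004117019332440284))
gauge [ 0.5672 -0.1785  0.0321  0.1026] [-1.1332 -0.0546 -0.1894  0.0376 -0.1346  0.1083 -2.3171 -0.2318 -0.5972
 -0.9625 -1.6169  1.5554 -0.5324  0.1512  0.1393 -0.1703]
```

Call:
carry_out:
  increments:
    - [0,[36,-33,0],0]
    - [0,[36,-33,0],0]
    - [0,[36,-33,0],0]
    - [0,[36,-33,0],0]
    - [0,[36,-33,0],0]
    - [0,[36,-33,0],0]
    - [0,[36,-33,0],0]
    - [0,[36,-33,0],0]

```text
time: 0.9
tool_pos: [0.368, -0.1699, 0.2192]
ee_rot: [3.142, -0.0, 0.344]
wrist_force: [0.8, 0.4, -0.2]
width: 0.0938
finger_force: 0.0
```

```bash
python3 - <<'E'
import cv2,numpy as np
t=cv2.imread("pics/top0.png");s=cv2.imread("pics/scene0.png")
c=lambda i,x,y,w,h,k:cv2.resize(i[y:y+h,x:x+w],None,fx=k,fy=k,interpolation=cv2.INTER_CUBIC)
g=lambda i:np.uint8(255*(i/255.)**.6)
a=c(t,382,212,84,64,7)[:300];
cv2.imwrite("pics/z1.png",g(np.vstack([c(t,384,216,80,60,5),c(s,174,230,100,60,4)[:, :400]])) if 0 else g(c(t,382,214,84,62,9)))
cv2.imwrite("pics/z2.png",g(np.hstack([c(t,194,222,36,44,10),c(s,415,175,40,44,10)])))
E
```

```text
(no output)
```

View pics/z1.png

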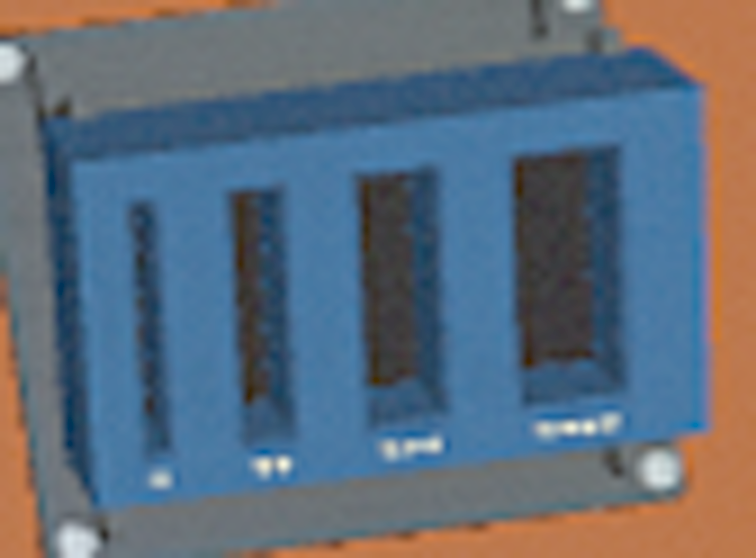

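View pics/z2.png

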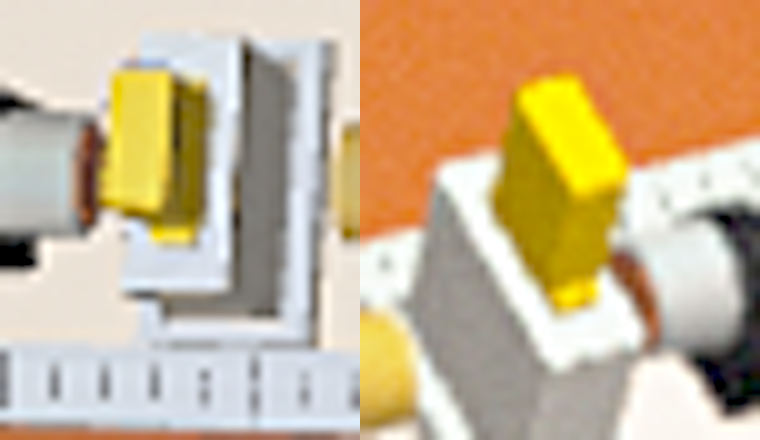

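The top zoom shows the gauge face corners at (72,160), (703,87), (708,430) and (103,507), with all four slot mouths clear. The plate zoom shows the tab top, and the plate's top is about 10 px thick, or roughly 20 mm, so slot 4 is expected.

```bash
cat > m2.py <<'E'
from h import *
from m import fit,gm,Ry
cv=lambda P,k,o:[(np.array(o)+(np.array(p)+.5)/k-.5) for p in P]
z1=lambda P:cv(P,9,(382,214))
t=z1([(72,160),(703,87),(708,430),(103,507)])
s=[(175+u/3.704,228+v/3.704) for u,v in[(318,92),(38,197),(10,122),(272,22)]]
s[0]=None
for obs in({"top":t,"scene":s},{"top":t}):
    x,r=fit(obs,gm,[.55,-.18,.03,.1]);print("gauge",x,r.ravel())
    c,sn=np.cos(x[3]),np.sin(x[3]);R=np.array([[c,-sn,0],[sn,c,0],[0,0,1]])@Ry
    n=R[:,2];p0=x[:3]+R@[0,0,.034]
    for q in z1([(150.5,328),(263,314),(402,296),(571,275.5)]):
        o,v=ray("top",q);P=o+v*(n@(p0-o))/(n@v);print("slot",P,"local mm",(R.T@(P-x[:3]))*1e3)
tt=cv([(112,70),(172,70),(167,210),(107,203)],10,(194,222));ss=cv([(267,160),(222,193),(158,92),(218,75)],10,(415,175))
# order +x+y,+x-y,-x-y,-x+y ; scene: right-lower is +x
T=[onz("top",p,.099) for p in tt];S=[onz("scene",p,.099) for p in ss]
print("tab top",np.mean(T,0),"scene",np.mean(S,0));print(np.array(T),np.array(S))
e=np.mean(T[:2],0)-np.mean(T[2:],0);print("yaw",np.arctan2(e[1],e[0]))
pt=[onz("top",p,.065) for p in cv([(143,35),(243,40),(230,292),(125,290)],10,(194,222))];print("plate top",np.mean(pt,0),np.array(pt))
print(robot.get_obs()["tool_pos"])
E
sed -i 's/^t=sub/if __name__!="__main__":sub=lambda n,p:np.array(p)\nt=sub/' m.py; python3 m2.py | sed -n '/^gauge/,$p'
```

```text
gauge [ 0.5667 -0.1783  0.0308  0.0888] [-1.25   -0.2    -0.8804 -0.1773 -1.1411  0.2062 -2.9346 -0.3796 -0.9801
 -0.433  -1.7013  1.3278 -1.0962 -0.1809 -0.667  -0.2923]
gauge [ 0.567  -0.1781  0.032   0.0973] [-0.8701 -0.2219 -0.5985 -0.1945 -0.6053  0.3584 -1.9345 -0.1845 -1.516
  1.2732 -1.27   -0.138  -0.9347 -0.7485]
slot [ 0.5472 -0.1288  0.0626] local mm [-0.619  50.9112 34.    ]
slot [ 0.5498 -0.1528  0.0627] local mm [-0.4029 26.8366 34.    ]
slot [ 0.553  -0.1824  0.0628] local mm [ 0.0201 -2.956  34.    ]
slot [ 0.5567 -0.2185  0.0629] local mm [  0.2236 -39.2325  34.    ]
gauge [ 0.5677 -0.1818  0.0242  0.1047] [ 0.388   0.2557 -0.093  -0.1542  0.1465  0.0058 -0.4642 -0.1049]
slot [ 0.548  -0.1302  0.0551] local mm [ 0.1431 53.3534 34.    ]
slot [ 0.5506 -0.1544  0.0551] local mm [ 0.1699 29.0415 34.    ]
slot [ 0.5539 -0.1843  0.0552] local mm [ 0.3602 -1.0525 34.    ]
slot [ 0.5576 -0.2208  0.0551] local mm [  0.2774 -37.7036  34.    ]
tab top [0.5765 0.2256 0.099 ] scene [0.5753 0.2291 0.099 ]
[[0.5892 0.2309 0.099 ]
 [0.589  0.2199 0.099 ]
 [0.5632 0.2203 0.099 ]
 [0.5647 0.2313 0.099 ]] [[0.5851 0.2342 0.099 ]
 [0.5891 0.2229 0.099 ]
 [0.5634 0.2236 0.099 ]
 [0.5637 0.2358 0.099 ]]
yaw -0.01512979789063212
plate top [0.5764 0.2254 0.065 ] [[0.6015 0.234  0.065 ]
 [0.6001 0.2148 0.065 ]
 [0.5517 0.2164 0.065 ]
 [0.5524 0.2364 0.065 ]]
[ 0.368  -0.1699  0.2192]
```

Call:
carry_out:
  increments:
    - [0,[33,-30,0],0]
    - [0,[33,-30,0],0]
    - [0,[33,-30,0],0]
    - [0,[33,-30,0],0]
    - [0,[33,-30,0],0]
    - [0,[33,-31,0],0]
    - [0,[33,-31,0],0]
    - [0,[33,-31,0],0]

```text
time: 1.7
tool_pos: [0.5343, 0.1479, 0.2189]
ee_rot: [3.141, 0.001, 0.345]
wrist_force: [0.6, -0.1, 0.0]
width: 0.0941
finger_force: 0.0
```

Call:
carry_out:
  increments:
    - [0,[33,-31,0],0]
    - [0,[33,-30,0],0]
    - [0,[0,0,0],7.2]
    - [0,[0,0,0],7.2]
    - [0,[0,0,0],7.3]
    - [0,[0,0,0],0]
    - [0,[0,0,0],0]

```text
time: 2.4
tool_pos: [0.5754, 0.2257, 0.2189]
ee_rot: [3.141, 0.001, -0.031]
wrist_force: [-0.9, 0.4, 0.3]
width: 0.0941
finger_force: 0.0
```

Call:
carry_out:
  increments:
    - [0,[0.5,-1,40],0]
    - [0,[0,0,40],0]
    - [0,[0,0,35],0]
    - [0,[0,0,20],0]
    - [0,[0,0,0],0]
    - [0,[0,0,0],0]

```text
time: 3.0
tool_pos: [0.5762, 0.2267, 0.0848]
ee_rot: [3.142, -0.0, -0.033]
wrist_force: [0.0, 0.5, 0.5]
width: 0.0937
finger_force: 0.0
```

Call:
carry_out:
  increments:
    - [255,[0,0,0],0]
    - [255,[0,0,0],0]
    - [255,[0,0,0],0]
    - [255,[0,0,0],0]
    - [255,[0,0,0],0]
    - [255,[0,0,0],0]
    - [255,[0,0,0],0]
    - [255,[0,0,0],0]

```text
time: 3.8
tool_pos: [0.576, 0.2268, 0.0843]
ee_rot: [3.141, 0.0, -0.034]
wrist_force: [-0.4, 0.4, -0.7]
width: 0.0332
finger_force: 0.0
```

Call:
carry_out:
  increments:
    - [255,[0,0,0],0]
    - [255,[0,0,0],0]
    - [255,[0,0,0],0]
    - [255,[0,0,0],0]
    - [255,[0,0,0],0]
    - [255,[0,0,0],0]

```text
time: 4.4
tool_pos: [0.5761, 0.2268, 0.0844]
ee_rot: [3.142, 0.0, -0.034]
wrist_force: [-0.2, -0.5, -1.4]
width: 0.0117
finger_force: 30.0
```

Call:
carry_out:
  increments:
    - [255,[0,0,-6],0]
    - [255,[0,0,0],0]
    - [255,[-7,0,0],0]
    - [255,[-6,0,0],0]
    - [255,[-6,0,0],0]
    - [255,[0,0,0],0]

```text
time: 5.0
tool_pos: [0.5596, 0.2274, 0.0931]
ee_rot: [-3.141, -0.009, -0.034]
wrist_force: [5.0, -1.3, 0.9]
width: 0.0119
finger_force: 30.0
```

Call:
carry_out:
  increments:
    - [255,[-5,0,1],0]
    - [255,[-5,0,1],0]
    - [255,[-5,0,0],0]
    - [255,[0,0,0],0]
    - [255,[0,0,0],0]

```text
time: 5.5
tool_pos: [0.5443, 0.2282, 0.0906]
ee_rot: [-3.14, -0.006, -0.034]
wrist_force: [5.4, -0.1, 4.0]
width: 0.0114
finger_force: 30.0
```

```bash
python3 - <<'E'
from h import *
s=robot.snapshot("scene");t=robot.snapshot("top")
c=lambda i,x,y,w,h,k:cv2.resize(i[y:y+h,x:x+w],None,fx=k,fy=k,interpolation=cv2.INTER_CUBIC)
cv2.imwrite("pics/p1.png",np.hstack([c(s,360,110,133,100,3),c(t,150,165,133,100,3)]))
print(robot.get_obs()["tool_pos"])
E
```

```text
[0.54435713 0.22816785 0.09042974]
```

View pics/p1.png

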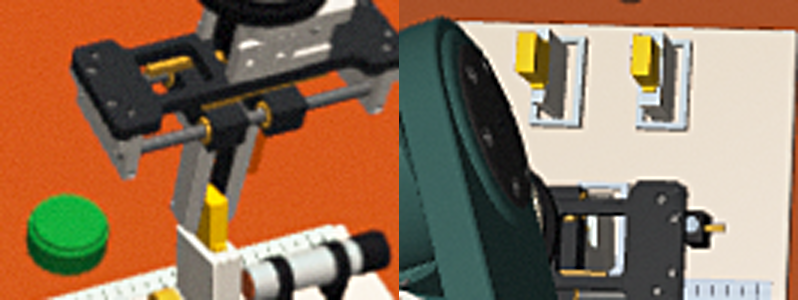

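The crop is cut off at the foot, so I can't tell the tilt. I'll lift clear and look again.

Call:
carry_out:
  increments:
    - [255,[0,0,-10],0]
    - [255,[0,0,-25],0]
    - [255,[0,0,-35],0]
    - [255,[0,0,-35],0]
    - [255,[0,0,0],0]
    - [255,[0,0,0],0]

```text
time: 6.2
tool_pos: [0.541, 0.2281, 0.1928]
ee_rot: [3.141, 0.003, -0.034]
wrist_force: [-0.6, 0.5, -1.5]
width: 0.0119
finger_force: 30.0
```

```bash
python3 - <<'E'
from h import *
s=robot.snapshot("scene")
p=robot.get_obs()["tool_pos"];print(p,proj("scene",p))
u,v=proj("scene",p).astype(int)
cv2.imwrite("pics/p2.png",cv2.resize(s[max(v-40,0):v+60,u-60:u+60],None,fx=6,fy=6,interpolation=cv2.INTER_CUBIC)[:600,:800]);print(u,v)
cv2.imwrite("pics/p2full.png",s)
E
```

```text
[0.54041446 0.22776784 0.19118202] [435.56848107 137.33175101]
435 137
```

View pics/p2.png

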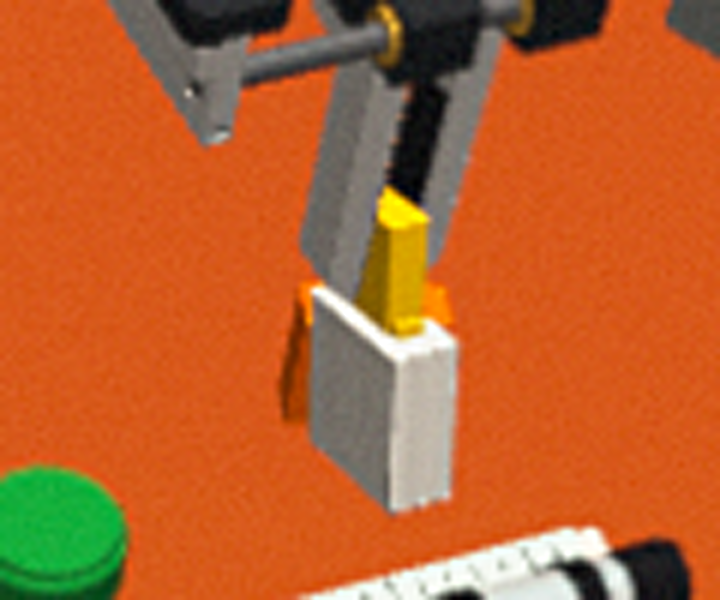

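```bash
cat > tilt.py <<'E'
from h import *
from scipy.optimize import least_squares
def tilt(tcp,yaw,pts,mods,w=20,name="scene"):
    # model: plate mm, origin foot centre; params tilt, grip point in plate (x,z above foot), y off
    def W(q):
        th,gx,gz,oy=q;c,s=np.cos(th),np.sin(th);cy,sy=np.cos(yaw),np.sin(yaw)
        out=[]
        for m in mods:
            x,z=m[0]-gx,m[2]-gz;x,z=x*c-z*s,x*s+z*c;y=m[1]+oy
            out.append(np.array(tcp)+np.array([x*cy-y*sy,x*sy+y*cy,z])/1e3)
        return out
    r=lambda q:np.concatenate([proj(name,p)-o for p,o in zip(W(q),pts)])
    s=least_squares(r,[0.2,0,70,0],x_scale=[.1,5,5,5]);return s.x,r(s.x)
E
python3 - <<'E'
from tilt import *
p=robot.get_obs()["tool_pos"]
px=[np.array([375,97])+(np.array(q)+.5)/6-.5 for q in[(392,510),(452,497),(312,445),(312,290),(400,357),(457,345)]]
m=[(25,-10,0),(25,10,0),(-25,-10,0),(-25,-10,50),(25,-10,50),(25,10,50)]
q,r=tilt(p,-.034,px,m);print(q,np.degrees(q[0]));print(r.round(1))
E
```

```text
[ 0.34944042  6.32923466 77.68901621  9.98758585] 20.02146107241095
[-0.   0.4  0.2 -0.2 -0.  -0.5  0.2  0.5 -0.7  0.3  0.4 -0.5]
```

The fit puts the plate about 20° tilted in the grip, top leaning downhill as wanted. Next I'll carry it to slot 1.

Call:
carry_out:
  increments:
    - [255,[-1,30,0],0]
    - [255,[-2,48,0],0]
    - [255,[-2,48,0],0]
    - [255,[-2,48,0],0]
    - [255,[-2,48,0],0]
    - [255,[-2,48,0],0]
    - [255,[-2,48,0],0]
    - [255,[0,42,0],0]

```text
time: 7.05
tool_pos: [0.5144, -0.1328, 0.1902]
ee_rot: [-3.139, 0.007, -0.035]
wrist_force: [0.1, -1.3, -1.1]
width: 0.0121
finger_force: 30.0
```

Call:
carry_out:
  increments:
    - [255,[0,0,0],-3.7]
    - [255,[0,0,0],-3.8]
    - [255,[0,0,0],0]
    - [255,[0,0,0],0]

```text
time: 7.45
tool_pos: [0.5158, -0.1308, 0.1912]
ee_rot: [-3.139, 0.004, 0.096]
wrist_force: [-0.2, 0.2, -1.9]
width: 0.0117
finger_force: 30.0
```

```bash
python3 - <<'E'
from h import *
s=robot.snapshot("scene");t=robot.snapshot("top")
c=lambda i,x,y,w,h,k:cv2.resize(i[y:y+h,x:x+w],None,fx=k,fy=k,interpolation=cv2.INTER_CUBIC)
cv2.imwrite("pics/p3.png",np.hstack([c(s,170,180,133,150,4)[:,:400],c(t,330,150,150,150,4)[:,:400]]))
cv2.imwrite("pics/p3s.png",s);cv2.imwrite("pics/p3t.png",t)
print(robot.get_obs()["tool_pos"])
E
```

```text
[ 0.51633085 -0.13076468  0.19225315]
```

View pics/p3.png

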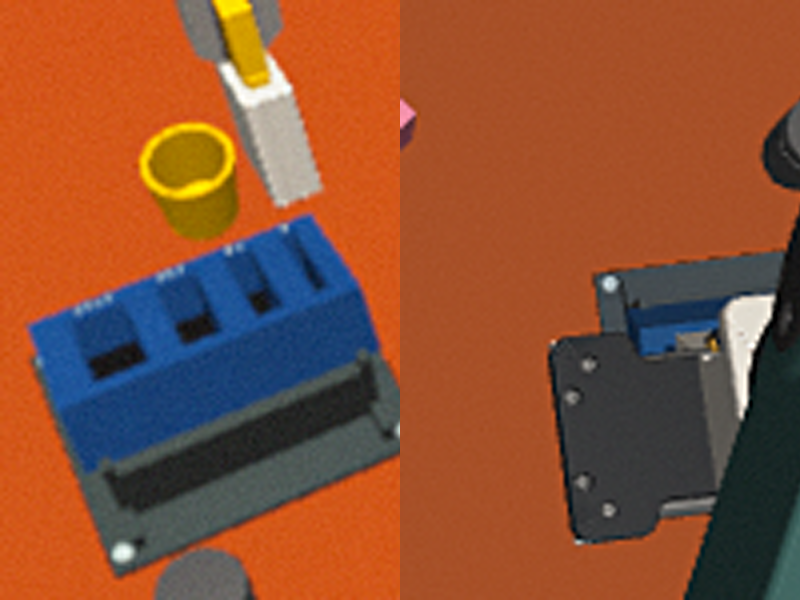

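```bash
python3 - <<'E'
from tilt import *
np.set_printoptions(precision=4,suppress=True)
p=robot.get_obs()["tool_pos"]
cv=lambda q:np.array([170,180])+(np.array(q)+.5)/4-.5
px=[cv(q) for q in[(275,206),(322,187),(245,103),(292,82),(220,65)]]
m=[(25,-10,0),(25,10,0),(25,-10,50),(25,10,50),(-25,-10,50)]
q,r=tilt(p,.096,px,m);print(q,np.degrees(q[0]));print(r.round(1))
# slot mouth centres in scene: mouth quads approx on face plane
a=np.radians(25);R=np.array([[np.cos(.095),-np.sin(.095),0],[np.sin(.095),np.cos(.095),0],[0,0,1]])@np.array([[np.cos(a),0,-np.sin(a)],[0,1,0],[np.sin(a),0,np.cos(a)]])
n=R[:,2];p0=np.array([.553,-.18,.0627])
for c4 in([(75,317),(128,300),(148,355),(92,380)],[(158,287),(195,273),(218,324),(178,342)],[(228,254),(254,245),(281,300),(255,313)],[(282,233),(293,228),(325,283),(315,290)]):
    o,v=ray("scene",cv(np.mean(c4,0)));print(o+v*(n@(p0-o))/(n@v))
E
```

```text
[ 0.4789 49.897  95.2883  7.6722] 27.43855516480388
[ 1.2 -0.5  0.3  0.1 -0.2 -0.3 -0.7  0.8 -0.5 -0.1]
[ 0.5554 -0.2156  0.0622]
[ 0.551  -0.1812  0.0617]
[ 0.5465 -0.15    0.061 ]
[ 0.5442 -0.127   0.0609]
```

Call:
carry_out:
  increments:
    - [255,[0,0,25],0]
    - [255,[0,0,25],0]
    - [255,[0,0,6],0]
    - [255,[0,0,4],0]
    - [255,[0,0,3],0]
    - [255,[0,0,0],0]

```text
time: 8.15
tool_pos: [0.5174, -0.1315, 0.1313]
ee_rot: [3.141, -0.001, 0.097]
wrist_force: [-0.3, -0.4, -1.6]
width: 0.0119
finger_force: 30.0
```

Call:
carry_out:
  increments:
    - [255,[0,0,3],0]
    - [255,[0,0,2],0]
    - [255,[0,0,1],0]
    - [255,[0,0,0],0]

```text
time: 8.55
tool_pos: [0.5174, -0.1319, 0.1285]
ee_rot: [3.139, -0.003, 0.097]
wrist_force: [-5.5, 1.9, 10.7]
width: 0.0114
finger_force: 30.0
```

Call:
carry_out:
  increments:
    - [255,[0,0,1],0]
    - [255,[0,0,1],0]
    - [255,[0,0,0],0]

```text
time: 8.85
tool_pos: [0.5168, -0.132, 0.1271]
ee_rot: [3.139, -0.002, 0.097]
wrist_force: [-8.0, 0.3, 14.0]
width: 0.0119
finger_force: 30.0
```

```bash
python3 - <<'E'
from h import *
s=robot.snapshot("scene")
cv2.imwrite("pics/p4s.png",s)
cv2.imwrite("pics/p4.png",cv2.resize(s[190:300,170:290],None,fx=5,fy=5,interpolation=cv2.INTER_CUBIC))
o=robot.get_obs();print(o["tool_pos"],o["wrist_force"],o["wrist_torque"])
E
```

```text
[ 0.51684565 -0.13202395  0.12712721] [-8.41112774 -0.35294816 13.12223972] [0.29228348 1.21132636 0.09397048]
```

View pics/p4.png

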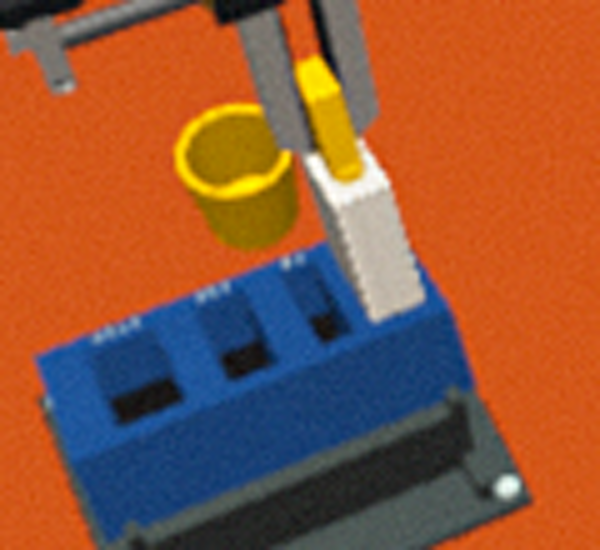

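It is standing squarely on the mouth of slot 1, with its front foot edge at (372,322) to (425,302) in the crop. I'll work out the offset on the face plane from this same view.

```bash
python3 - <<'E'
from h import *
np.set_printoptions(precision=1,suppress=True)
a=np.radians(25);y=.097;R=np.array([[np.cos(y),-np.sin(y),0],[np.sin(y),np.cos(y),0],[0,0,1]])@np.array([[np.cos(a),0,-np.sin(a)],[0,1,0],[np.sin(a),0,np.cos(a)]])
n=R[:,2];p0=np.array([.553,-.18,.0627])
def onf(q,n=n):
    px=np.array([170,190])+(np.array(q)+.5)/5-.5;o,v=ray("scene",px);return R.T@(o+v*(n@(p0-o))/(n@v)-p0)*1e3
for q in[(372,322),(425,302)]:print("foot",onf(q))
for c in[[(92,345),(158,322),(184,388),(116,422)],[(195,307),(243,289),(272,354),(225,378)],[(285,263),(317,254),(350,325),(318,342)]]:print("slot",onf(np.mean(c,0)),onf(c[3]),onf(c[2]))
print("face corners",onf((77,459)),onf((37,357)),onf((447,308)))
print("tcp",R.T@(robot.get_obs()["tool_pos"]-p0)*1e3)
E
```

```text
foot [25.5 42.3 -0. ]
foot [26.2 61.6 -0. ]
slot [ -3.7 -35.6   0. ] [ 24.1 -48.4  -0. ] [ 19.9 -23.9   0. ]
slot [-3.2 -0.9 -0. ] [ 23.8 -10.3  -0. ] [20.5  7.3 -0. ]
slot [-5.2 30.5 -0. ] [24.5 22.9  0. ] [21.9 35.2 -0. ]
face corners [ 36.9 -64.    0. ] [-38.  -65.7  -0. ] [35.5 66.9 -0. ]
tcp [-1.2 51.3 71.6]
```

Call:
carry_out:
  increments:
    - [255,[0,0,-8],0]
    - [255,[0,0,-7],0]
    - [255,[0,12,0],0]
    - [255,[0,12,0],0]
    - [255,[0,0,0],0]
    - [255,[0,0,8],0]
    - [255,[0,0,4],0]
    - [255,[0,0,2],0]

```text
time: 9.7
tool_pos: [0.5181, -0.1559, 0.1252]
ee_rot: [3.14, 0.002, 0.097]
wrist_force: [-9.6, -0.5, 15.3]
width: 0.0118
finger_force: 30.0
```

Call:
carry_out:
  increments:
    - [255,[0,0,1],0]
    - [255,[0,0,0],0]
    - [255,[0,0,0],0]

```text
time: 10.0
tool_pos: [0.5181, -0.1558, 0.1252]
ee_rot: [3.14, 0.001, 0.097]
wrist_force: [-9.1, 0.4, 12.4]
width: 0.0124
finger_force: 30.0
```

Slot 2 refuses it: firm contact at the same height. On to slot 3.

Call:
carry_out:
  increments:
    - [255,[0,0,-8],0]
    - [255,[0,0,-7],0]
    - [255,[0,15,0],0]
    - [255,[0,15,0],0]
    - [255,[0,0,0],0]
    - [255,[0,0,7],0]
    - [255,[0,0,4],0]
    - [255,[0,0,2],0]

```text
time: 10.8
tool_pos: [0.5214, -0.1852, 0.125]
ee_rot: [3.141, 0.002, 0.097]
wrist_force: [-5.6, 0.6, 10.4]
width: 0.0117
finger_force: 30.0
```

Call:
carry_out:
  increments:
    - [255,[0,0,1],0]
    - [255,[0,0,1],0]
    - [255,[0,0,0],0]

```text
time: 11.1
tool_pos: [0.5213, -0.1852, 0.125]
ee_rot: [3.14, 0.001, 0.097]
wrist_force: [-6.8, 0.5, 9.5]
width: 0.0118
finger_force: 30.0
```

```bash
python3 - <<'E'
from h import *
s=robot.snapshot("scene")
cv2.imwrite("pics/p5.png",cv2.resize(s[190:300,170:290],None,fx=5,fy=5,interpolation=cv2.INTER_CUBIC))
o=robot.get_obs();print(o["tool_pos"],o["wrist_force"],o["wrist_torque"])
E
```

```text
[ 0.52134257 -0.18521877  0.12497558] [-6.68367296  0.62454206  9.01799884] [0.20120573 1.0402671  0.07128205]
```

View pics/p5.png

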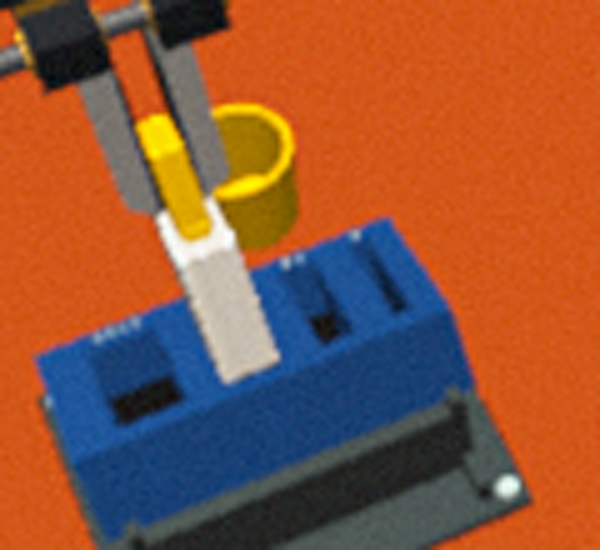

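It is resting on the mouth of slot 3 with its front foot edge at (225,384) to (279,361), so slot 3 refuses it too. Slot 4 is next.

```bash
cat > f.py <<'E'
from h import *
np.set_printoptions(precision=1,suppress=True)
a=np.radians(25);y=.097;R=np.array([[np.cos(y),-np.sin(y),0],[np.sin(y),np.cos(y),0],[0,0,1]])@np.array([[np.cos(a),0,-np.sin(a)],[0,1,0],[np.sin(a),0,np.cos(a)]])
n=R[:,2];p0=np.array([.553,-.18,.0627])
def onf(q,off=(170,190),k=5):
    px=np.array(off)+(np.array(q)+.5)/k-.5;o,v=ray("scene",px);return R.T@(o+v*(n@(p0-o))/(n@v)-p0)*1e3
def tcp():return R.T@(robot.get_obs()["tool_pos"]-p0)*1e3
E
python3 - <<'E'
from f import *
print(onf((225,384)),onf((279,361)),tcp())
print("s1",onf((368,243)),onf((408,305)),"s2 front",onf((318,344)),onf((350,327)),"s4 front",onf((116,422)),onf((184,388)))
E
```

```text
[ 27.5 -11.1  -0. ] [26.6  8.3 -0. ] [-2.7 -2.1 70. ]
s1 [-27.8  55.8  -0. ] [23.8 56.   0. ] s2 front [25.7 22.6 -0. ] [23.1 34.9  0. ] s4 front [ 24.1 -48.4  -0. ] [ 19.9 -23.9   0. ]
```

Call:
carry_out:
  increments:
    - [255,[-3,0,-6],0]
    - [255,[-2,0,-5],0]
    - [255,[-1.8,18,1],0]
    - [255,[-1.8,17.5,0.7],0]
    - [255,[0,0,0],0]
    - [255,[2.5,0,5.4],0]
    - [255,[1.7,0,3.6],0]
    - [255,[0,0,0],0]

```text
time: 11.95
tool_pos: [0.5208, -0.2202, 0.1213]
ee_rot: [-3.14, 0.002, 0.097]
wrist_force: [-0.3, -0.2, -1.8]
width: 0.0119
finger_force: 30.0
```

Call:
carry_out:
  increments:
    - [255,[0.8,0,1.8],0]
    - [255,[0.8,0,1.8],0]
    - [255,[0,0,0],0]

```text
time: 12.25
tool_pos: [0.5228, -0.2205, 0.1189]
ee_rot: [-3.141, 0.0, 0.097]
wrist_force: [-0.5, -0.3, -0.7]
width: 0.012
finger_force: 30.0
```

```bash
python3 -c "
from f import *
print(tcp());o=robot.get_obs();print(o['wrist_force'],o['wrist_torque'])"
```

```text
[ -7.1 -37.3  65.3]
[-0.5 -0.3 -0.7] [ 0.  0. -0.]
```

It is entering with no force. I'll continue home along the slot axis.

Call:
carry_out:
  increments:
    - [255,[1.3,0,2.7],0]
    - [255,[1.3,0,2.7],0]
    - [255,[1.3,0,2.7],0]
    - [255,[0,0,0],0]

```text
time: 12.65
tool_pos: [0.5265, -0.2202, 0.1104]
ee_rot: [-3.141, 0.001, 0.097]
wrist_force: [-0.1, -0.9, -1.2]
width: 0.0116
finger_force: 30.0
```

Call:
carry_out:
  increments:
    - [255,[0.8,0,1.8],0]
    - [255,[0.8,0,1.8],0]
    - [255,[0.8,0,1.8],0]
    - [255,[0,0,0],0]

```text
time: 13.05
tool_pos: [0.5289, -0.2201, 0.1053]
ee_rot: [-3.141, 0.001, 0.097]
wrist_force: [-0.3, -0.5, -1.4]
width: 0.0117
finger_force: 30.0
```

```bash
python3 -c "
from f import *
print(tcp());o=robot.get_obs();print(o['wrist_force'],o['wrist_torque'])"
```

```text
[ -7.2 -37.6  50.4]
[-0.3 -0.5 -1.4] [0.  0.1 0. ]
```

Call:
carry_out:
  increments:
    - [255,[0.6,0,1.4],0]
    - [255,[0.6,0,1.4],0]
    - [255,[0.4,0,0.9],0]
    - [255,[0,0,0],0]

```text
time: 13.45
tool_pos: [0.5302, -0.2202, 0.1033]
ee_rot: [3.141, 0.001, 0.097]
wrist_force: [-3.7, 0.9, 5.5]
width: 0.0119
finger_force: 30.0
```

```bash
python3 -c "
from f import *
print(tcp());o=robot.get_obs();print(o['wrist_force'],o['wrist_torque'])"
```

```text
[ -6.9 -37.8  48.1]
[-3.7  0.9  5.5] [0.1 0.7 0.1]
```

It hit the floor of the slot at 22 mm depth. Now I'll release and withdraw.

Call:
carry_out:
  increments:
    - [120,[0,0,0],0]
    - [120,[0,0,0],0]
    - [120,[0,0,0],0]
    - [120,[0,0,0],0]
    - [120,[0,0,0],0]
    - [120,[0,0,0],0]

```text
time: 14.05
tool_pos: [0.5307, -0.22, 0.1019]
ee_rot: [-3.142, 0.0, 0.097]
wrist_force: [0.6, -0.2, -0.2]
width: 0.0499
finger_force: 0.0
```

Call:
carry_out:
  increments:
    - [120,[0,0,-10],0]
    - [120,[0,0,-25],0]
    - [120,[0,0,-40],0]
    - [120,[0,0,-40],0]
    - [120,[-40,0,0],0]
    - [120,[-40,0,0],0]
    - [120,[0,0,0],0]
    - [120,[0,0,0],0]

```text
time: 14.85
tool_pos: [0.451, -0.2279, 0.2181]
ee_rot: [3.14, -0.002, 0.096]
wrist_force: [0.1, 0.3, -0.7]
width: 0.0498
finger_force: 0.0
```

```bash
python3 - <<'E'
from f import *
s=robot.snapshot("scene");cv2.imwrite("pics/p6.png",s)
h=cv2.cvtColor(s,cv2.COLOR_BGR2HSV)
c=s[170:320,150:300];m=cv2.inRange(h,(22,120,100),(35,255,255))[170:320,150:300]
k,l,st,ce=cv2.connectedComponentsWithStats(m)
for i in range(1,k):
    if st[i][4]>15:print(st[i]+[150,170,0,0,0],ce[i]+[150,170])
# light plate front face
m=(cv2.inRange(h,(0,0,110),(40,70,255))[200:300,170:270])
k,l,st,ce=cv2.connectedComponentsWithStats(m)
for i in range(1,k):
    if st[i][4]>40:
        P=np.argwhere(l==i)[:,::-1]+[170,200];print(st[i],cv2.boxPoints(cv2.minAreaRect(np.float32(P))))
# predicted corners if home: centre of slot4, foot 22 deep
f=lambda v:proj("scene",p0+R@(np.array(v)/1e3))
for v in[(25,-47,0),(25,-27,0),(25,-47,28),(25,-27,28),(-25,-47,28),(13,-43,62),(13,-31,62),(-13,-43,62),(-13,-31,62)]:print(v,f(v))
o=robot.get_obs();print(o["tool_pos"],o["width"])
E
```

```text
[205 211  24  28 445] [217.5 223.6]
[180 230  15  25 168] [187.  241.9]
[ 13  43  23  32 285] [[182.1 246.3]
 [194.  241.6]
 [205.3 269.9]
 [193.4 274.6]]
(25, -47, 0) [193.7 273.9]
(25, -27, 0) [205.2 269.3]
(25, -47, 28) [188.  260.4]
(25, -27, 28) [199.8 255.8]
(-25, -47, 28) [183.  247.2]
(13, -43, 62) [182.  239.2]
(13, -31, 62) [189.1 236.5]
(-13, -43, 62) [179.4 232.7]
(-13, -31, 62) [186.4 230.1]
[ 0.5 -0.2  0.2] 0.05046297931355381
```

```bash
python3 -c "
from bench import robot
print(robot.close_job())"
```

```text
the job is handed in; nothing more can be done
None
```

The plate from the holder was refused at slots 1, 2 and 3, so it is the 20 mm one. It now stands fully home in slot 4 and is released, and the job is handed in (no verdict was returned).

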